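Unlatch and open the gate of a pen display bin

TASK

Open the gate of the yellow pen bin for restocking: press the red thumb lever down, gently, until you feel the steel latch bar come up against the hood of its brass catch, then, keeping it up, swing the gate out towards you, without wrenching or flinging it, and leave it standing open square to the front of the bin with the bar dropped again. Work the bar only by its lever, do not force it against the catch, and leave the stock and the things on the counter where they are.

Things in the scene. Friction and masses are not known exactly. Their poses are not given: they have to be found in the camera images.
- bin: yellow open-topped bin, fixed, 340 mm wide (y), 15 mm before to 200 mm behind its origin, which lies 0 to 12 mm over the counter (levelling plinth), in the closed gate's mid plane, midway between two dark posts (y = +150, -150 mm; 28 mm square, 188 mm high). x points into the bin, away from the robot (yaw to 0.2 rad), y left. Walls up to 140 mm high; no stock within 65 mm behind the closed gate
- gate (a joint): angle of the green-framed clear gate on its upright hinge at the left post: 0 closed; grows as its free right (-y) end swings out of the bin towards the robot; pi/2 is square to the bin's front; stop at 1.9. Hinge friction about 0.12 N m: the gate stays where it is left
- gate_hinge (a point): point on the gate's vertical hinge axis, 132 mm to the left (+y) of the bin's origin, at the gate's top, 142 mm over the bin's origin. Its axes turn with the gate: -y runs along the gate to its free end, 262 mm away; -x is normal to the gate's outer face
- gate_top (a point): middle of the gate's top edge, 130 mm from the hinge axis, 142 mm over the bin's origin, axes as gate_hinge. The frame is 14 mm thick (x from -7 to +7 mm), its top rail 20 mm high. Open fingers can straddle the rail here: one goes down inside the bin, the other onto the lever pad
- lever: rocker of red lever and steel bar, on a pin through the gate 205 mm from the hinge axis and 122 mm over the bin's origin; its origin is on the pin. Pushing the pad down lifts the bar's end till the bar meets the catch's rigid hood: the felt stop, 8 to 34 mm down at the pad, different each time. Only its weight (1 to 3 N at the pad) resists before; 20 N bends it
- lever_pad (a point): centre of the top of the red thumb pad, a flat plate 38 mm (out from the gate) x 36 mm (along it) x 5 mm, 130 mm from the hinge axis, its centre 29 mm and its inner edge 10 mm out from the gate's mid plane; 126 mm over the bin's origin at rest. Let go, it comes back up by the bar's weight
- bar: the steel latch bar, 12 mm thick, 16 mm high, from the rocker's pin 92 mm along the gate (-y) past its free end into the catch; origin on the pin axis, axes as the gate's when level. Carried by the rocker
- bar_tip (a point): middle of the bar's underside where it sits in the brass catch on the right post, 282 mm from the hinge axis. Catch: a slot open to the robot's side, 21 mm high, between a lip below (8 mm thick, 3 mm play to the bar) and a hood above. At rest the bar lies 5 to 32 mm behind the lip, differing each time and not measured; it surely passes only within 2 mm of the hood. 20 N on it harms it
- carton_blue: blue pen carton standing in the bin, 45 x 75 x 85 mm high, origin under its centre
- carton_white: white pen carton standing in the bin, 45 x 70 x 75 mm high, origin under its centre
- pen_cup: black pen pot in the bin, 64 mm across, pens up to 117 mm high, origin under its centre
- tape_roll: roll of amber tape flat on the counter, 90 mm across, 19 mm high, origin under its centre
- glue_bottle: white glue bottle on the counter, 42 mm across, 105 mm high, origin under its centre
- stapler: blue and black stapler on the counter, 140 x 34 x 52 mm high, along its own x, origin under its centre
- notebooks: stack of three notebooks on the counter, 150 x 107 x 36 mm high, origin under its centre

How it is judged:
By the outcome, as a careful person would: the job done as asked, in the order asked, and still so for the second after the job is handed in, with the robot touching nothing.
It also fails if it takes over 72 s, if anything falls off the work surface, if the arm or the gripper's body presses on something with over 40 N, if the wrist force passes 120 N, or if a joint passes its speed limit or range.

ROBOT

A 6-joint arm with a two-finger parallel gripper is mounted at the origin on the work surface. World frame = base frame: x ahead of the robot, y to its left, z up, the work surface at z = 0. Lengths are in m, angles in degrees, forces in N, time in s.
With the tool pointing down it reaches from about 0.375 to 0.9 m from the base axis. Payload 3.1 kg.
Tool frame: the origin (TCP) lies on the centre line of the jaws, within the pads' length; the fingertips stand 8 mm ahead of it and the grasp point (between the pads) lies 11 mm behind it; z points along the fingers, y is the line along which they close (so a half turn about z gives the same grasp; the last joint's range is limited). The gripper opens to 87 mm and grips with 3 to 60 N. Pads are 19 mm wide; open, the fingers measure 117 mm over their backs; the gripper's body (75 mm by 190 mm) begins 51 mm behind the grasp point.
Start: joints at [-74.8, 30.224, 82.088, -0, 67.689, -10.227], TCP at [0.268, -0.564, 0.231] pointing down, gripper open.
Joint ranges: [-176.69, 176.69], [-43.24, 126.21], [12.49, 139.97], [-82, 262], [0, 151.66], [-163.58, 163.58]. Speed limits (degrees/s): [159.86, 159.86, 180, 180, 180, 180].

INTERFACE

Orientations are given as a 3x3 rotation matrix whose columns are the frame's x, y, z axes.
In Python, from rig import * gives the robot as it stands.
- The arm moves only by the tool step_arm, never from a script. Its argument "targets" is a list of rows, each a list of 5 numbers: the opening, from -1 (shut) to 1 (fully open), then the shift along the world's x, y, z normalised to -1 to 1, where 1 is 0.25 m, then the turn about the world's z normalised to -1 to 1, where 1 is 180 degrees. In form: [[fingers, x, y, z, turn], ...]. A call has 1 to 20 rows; each row is the pose to reach, as a shift and turn from the pose commanded when the call began, turning the shorter way round; what a row does not reach only later rows make up. A row lasts 1/10 s, in which the tool goes at most 50 mm and 8.59 degrees, less where a joint would pass 70% of its speed; a pose out of reach is approached as far as the arm can. A call with a number of a shift or a turn outside -1 to 1 is refused whole. A call with a gripper value outside its range is refused whole. The fingers move at their own pace and stop on an object; the grip force is fixed at half the most. Time passes only in rows, so rows that repeat a pose let the fingers close. It gives the time, the measured TCP pose, the force, the opening and the grip force at its end, in the units of the state.
- read_state(): the state, without advancing time (a new reading comes with each control period).
- capture(name): name is "scene" or "top"; returns a dict with "color" (384x512x3 uint8, red, green, blue), "mtx" (3x3 intrinsics, pixels), "pose" (4x4, takes a point from camera to world coordinates). Camera axes: x right, y down, z forward; pixel columns grow to the right and rows downward; lengths in m; the calibration is good to about 2 mm. A picture is of the moment at which its call begins. There is no depth.
- hand_in(): hands the job in; it is judged then, once.
The state is a dict: "time_s": time; "joint_positions": joint angles; "qvel": joint speeds; "tau": joint torques, N m; "position": TCP position; "tcp_rot": TCP orientation; "force": force on the tool from outside, world axes, zero at the start; "moment": the same for the moment, N m; "opening": opening from 0.0 (shut) to 1.0 (fully open); "grasp_force": force on a finger pad.
Only numpy, scipy, OpenCV 4.12 (cv2) and the standard library are available. Lean on these libraries where they do the work, as an engineer would, in place of code of your own. Each camera call takes 0.05 s, during which the arm holds its last target. There are 200 camera calls.

## Working session

There is one attempt and no reset: what is moved stays moved. The work goes in short steps, Python scripts to look and compute and a tool call to move; the robot and the scene stay as the last step left them, time stands still between calls to the robot, and variables do not carry over. Pictures are saved under pics/ and viewed, at most 10 in all, crops included, and the job is handed in when it is done.

Besides the shell and the picture viewer there is one more tool, called after "Emit:" by a JSON object that holds its "fn" and its "kwargs". step_arm: Moves the arm, as the interface text tells. Scaled input: -1 to 1 covers 0.25 m each way for a shift and 180 degrees each way for a turn. Its arguments: {"type":"object","properties":{"targets":{"type":"array","items":{"type":"array","items":{"type":"number"}}}},"required":["targets"]}

```bash
mkdir -p pics; python3 - <<'E'
from rig import *
import cv2,numpy as np
for n in("scene","top"):
    c=capture(n); cv2.imwrite(f"pics/{n}0.png",c["color"][:,:,::-1]); np.savez(f"{n}0.npz",**c); print(n,c["mtx"].round(1).tolist(),c["pose"].round(3).tolist())
s=read_state(); print(s)
E
```

```text
scene [[368.2, 0.0, 250.6], [0.0, 368.2, 191.0], [0.0, 0.0, 1.0]] [[0.16, 0.642, -0.749, 1.429], [0.987, -0.113, 0.114, -0.139], [-0.012, -0.758, -0.652, 0.84], [0.0, 0.0, 0.0, 1.0]]
top [[453.0, 0.0, 253.3], [0.0, 453.0, 199.5], [0.0, 0.0, 1.0]] [[0.003, -0.992, 0.123, 0.408], [-1.0, -0.003, -0.0, -0.003], [0.001, -0.123, -0.992, 1.654], [0.0, 0.0, 0.0, 1.0]]
{'time_s': 0.1, 'joint_positions': array([-7.47997774e+01,  3.02755365e+01,  8.21491620e+01, -1.60734584e-03,
        6.76894473e+01, -1.02286725e+01]), 'qvel': array([-0.1337777 , -0.12292062, -0.21749431,  0.0148537 ,  0.06841227,
       -0.02326692]), 'tau': array([-5.23793369e-04, -4.40984094e+01, -1.77151108e+01,  6.36386708e-02,
        5.34227653e-02, -4.27892883e-05]), 'position': array([ 0.26820258, -0.5638114 ,  0.22964848]), 'tcp_rot': array([[ 9.03114365e-01,  4.29399748e-01, -5.47391353e-04],
       [ 4.29399972e-01, -9.03112393e-01,  1.91571810e-03],
       [ 3.28252955e-04, -1.96516237e-03, -9.99998015e-01]]), 'force': array([ 0.3783981 , -0.06882964,  0.17997461]), 'moment': array([ 0.00041011, -0.02164107,  0.01382889]), 'grasp_force': 0.0, 'opening': 1.0004273033029731}
```

View pics/scene0.png

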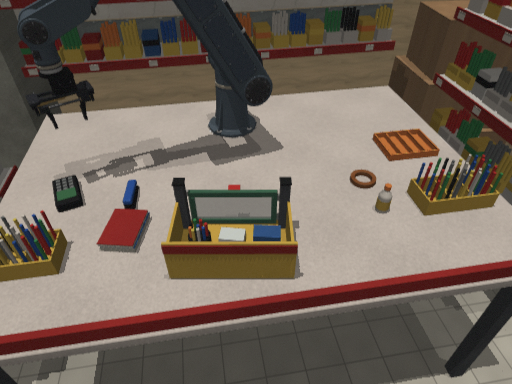

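View pics/top0.png

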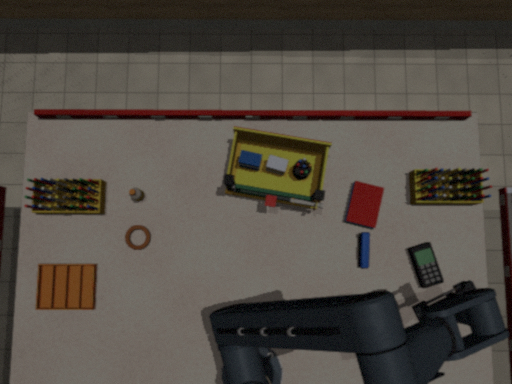

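The scene view is from behind the bin, with its posts at about (180,190) and (285,185). In the top view the posts are at about (229,183) and (318,197), and the red pad is at (271,201). I'll enlarge both crops to get exact pixels.

```bash
python3 - <<'E'
import cv2,numpy as np
a=np.load("top0.npz")["color"][120:216,215:335]; b=np.load("scene0.npz")["color"][170:285,155:305]
A=cv2.resize(a,None,fx=5,fy=5,interpolation=cv2.INTER_CUBIC);A=cv2.convertScaleAbs(A,alpha=1.8)
cv2.imwrite("pics/topc.png",A[:,:,::-1]);cv2.imwrite("pics/scc.png",cv2.resize(b,None,fx=5,fy=5,interpolation=cv2.INTER_CUBIC)[:,:,::-1])
E
```

```text
(no output)
```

View pics/topc.png

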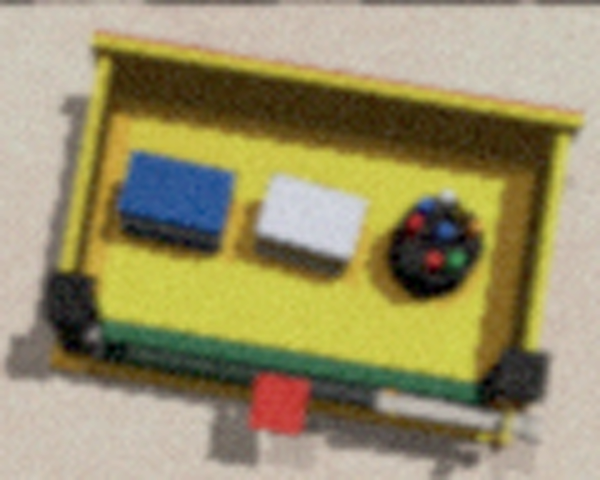

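View pics/scc.png

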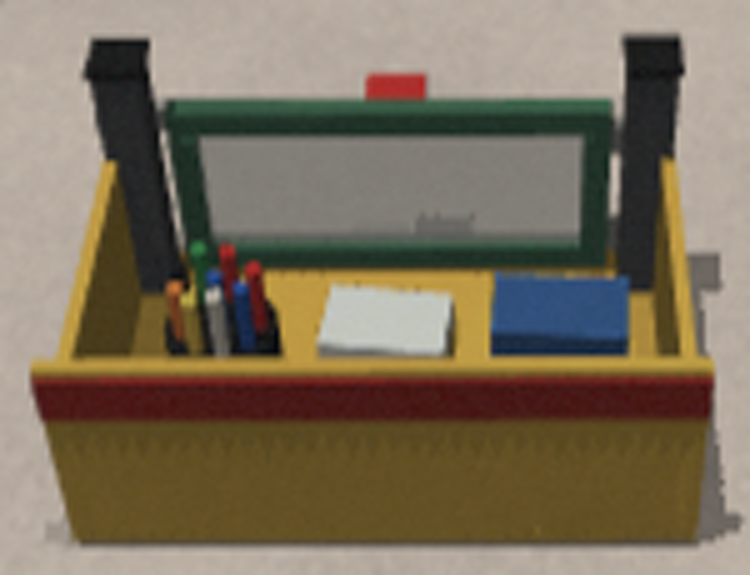

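Top crop: post tops are near (71,297) and (522,370), and the red pad is centred near (280,403). Scene crop: post tops are near (119,57) and (655,55), and the gate's top rail sits at row ~105. I'll solve the bin pose from these points.

```bash
cat > h.py <<'E'
import cv2,numpy as np
from scipy.optimize import least_squares
T=np.load("top0.npz");S=np.load("scene0.npz")
def red(img,lo,hi):
    m=(img[:,:,0]>120)&(img[:,:,1]<70)&(img[:,:,2]<70); q=np.zeros_like(m);q[lo[1]:hi[1],lo[0]:hi[0]]=1
    m&=q; v,u=np.nonzero(m); return u.mean(),v.mean(),m.sum()
def proj(c,p):
    M=np.linalg.inv(c["pose"]);q=M[:3,:3]@p+M[:3,3];q=c["mtx"]@q;return q[:2]/q[2]
def W(p,b):
    x,y,z,a=p;c,s=np.cos(a),np.sin(a);return np.array([x+c*b[0]-s*b[1],y+s*b[0]+c*b[1],z+b[2]])
E
python3 - <<'E'
from h import *
r=red(T["color"],(255,185),(290,216));print(r)
f=lambda u,v,o:((u+.5)/5-.5+o[0],(v+.5)/5-.5+o[1])
to=(215,120);so=(155,170)
obs=[(T,f(71,297,to),(0,.15,.188),1),(T,f(522,370,to),(0,-.15,.188),1),(S,f(119,57,so),(0,-.15,.188),1),(S,f(655,55,so),(0,.15,.188),1),(T,r[:2],(-.029,.002,.126),1)]
def F(p):return np.concatenate([w*(proj(c,W(p,b))-u) for c,u,b,w in obs]+[[(p[2]-.006)*100]])
o=least_squares(F,[.6,0,.006,-.15]);p=o.x;print(p,o.fun.round(2));np.save("bin.npy",p)
for n,b in dict(pad=(-.029,.002,.126),hinge=(0,.132,.142),gtop=(0,.002,.142),free=(0,-.13,.142)).items():
    w=W(p,b);print(n,w.round(4),(proj(T,w)-to)*5,(proj(S,w)-so)*5)
E
```

```text
(np.float64(nan), np.float64(nan), np.int64(0))h.py:6: RuntimeWarning: Mean of empty slice.
  m&=q; v,u=np.nonzero(m); return u.mean(),v.mean(),m.sum()
  ret = ret.dtype.type(ret / rcount)
Traceback (most recent call last):
ValueError: Residuals are not finite in the initial point.
```

```bash
sed -i 's/m=(img.*$/i=img.astype(int);m=(i[:,:,0]>70)\&(i[:,:,0]>2.2*i[:,:,1])\&(i[:,:,0]>2*i[:,:,2]); q=np.zeros_like(m);q[lo[1]:hi[1],lo[0]:hi[0]]=1/' h.py
python3 - <<'E'
from h import *
r=red(T["color"],(258,190),(285,212));print(r)
print(red(S["color"],(225,180),(245,192)))
f=lambda u,v,o:((u+.5)/5-.5+o[0],(v+.5)/5-.5+o[1])
to=(215,120);so=(155,170)
obs=[(T,f(71,297,to),(0,.15,.188),1),(T,f(522,370,to),(0,-.15,.188),1),(S,f(119,57,so),(0,-.15,.188),1),(S,f(655,55,so),(0,.15,.188),1),(T,r[:2],(-.029,.002,.126),1)]
def F(p):return np.concatenate([w*(proj(c,W(p,b))-u) for c,u,b,w in obs]+[[(p[2]-.006)*100]])
o=least_squares(F,[.6,0,.006,-.15]);p=o.x;print(p,o.fun.round(2));np.save("bin.npy",p)
for n,b in dict(pad=(-.029,.002,.126),hinge=(0,.132,.142),gtop=(0,.002,.142),free=(0,-.13,.142)).items():
    w=W(p,b);print(n,w.round(4),(proj(T,w)-to)*5,(proj(S,w)-so)*5)
E
```

```text
(np.float64(270.58878504672896), np.float64(200.05607476635515), np.int64(107))
(np.float64(233.86666666666667), np.float64(186.53333333333333), np.int64(45))
[ 0.63064697 -0.07005601  0.00273119 -0.16280896] [-0.41  0.68  0.07  1.08 -0.02  0.18 -0.04 -0.28  0.28 -1.91 -0.33]
pad [ 0.6024 -0.0634  0.1287] [279.34520039 390.73658454] [394.51124686 103.97177974]
hinge [0.652  0.0602 0.1447] [ 96.92931026 314.10817786] [617.45567168 113.98799517]
gtop [ 0.631  -0.0681  0.1447] [287.18005334 345.59891133] [391.53453699 115.73514341]
free [ 0.6096 -0.1983  0.1447] [481.01085131 377.68222358] [162.66327083 117.50510633]
```

```bash
cat >> h.py <<'E'
def green(c,cols,r0,r1):
    # sub-pixel upper boundary of the green rail: half rise of (G - R) in each column
    i=c["color"].astype(float);out=[]
    for u in cols:
        g=(i[r0:r1,u,1]-i[r0:r1,u,0]);k=int(g.argmax());h=g[:3].mean()+(g[k]-g[:3].mean())/2
        j=next(j for j in range(k,0,-1) if g[j-1]<h);out.append((u,r0+j-1+(h-g[j-1])/(g[j]-g[j-1])))
    return np.array(out)
E
python3 - <<'E'
from h import *
gt=green(T,range(242,306,6),176,204);gs=green(S,list(range(194,224,6))+list(range(245,274,6)),182,200)
print(gt.round(1).tolist(),gs.round(1).tolist())
r=red(T["color"],(258,190),(285,212))
f=lambda u,v,o:((u+.5)/5-.5+o[0],(v+.5)/5-.5+o[1])
to=(215,120);so=(155,170)
obs=[(T,f(71,299,to),.15),(T,f(522,372,to),-.15),(S,f(119,57,so),-.15),(S,f(655,55,so),.15)]
def line(c,p,x,us):
    a,b=proj(c,W(p,(x,.11,.142))),proj(c,W(p,(x,-.11,.142)));return a[1]+(us-a[0])*(b[1]-a[1])/(b[0]-a[0])
def F(q):
    p=q[:4]
    return np.concatenate([proj(c,W(p,(q[4],y,.188)))-u for c,u,y in obs]+[(line(T,p,.007,gt[:,0])-gt[:,1])/2,(line(S,p,-.007,gs[:,0])-gs[:,1])/2,proj(T,W(p,(-.029,.002,.126)))-r[:2],[(p[2]-.006)*100]])
o=least_squares(F,[.6,0,.006,-.15,0],loss="soft_l1");p=o.x;print(p,F(p).round(2));np.save("bin.npy",p[:4])
for n,b in dict(pad=(-.029,.002,.126),hinge=(0,.132,.142),gtop=(0,.002,.142),free=(0,-.13,.142)).items():
    w=W(p[:4],b);print(n,w.round(4),((proj(T,w)-to)*5).round(),((proj(S,w)-so)*5).round())
E
```

```text
[[242.0, 184.9], [248.0, 185.6], [254.0, 186.8], [260.0, 187.8], [266.0, 188.9], [272.0, 189.6], [278.0, 190.7], [284.0, 191.8], [290.0, 192.5], [296.0, 194.0], [302.0, 194.8]] [[194.0, 189.4], [200.0, 189.4], [206.0, 189.4], [212.0, 189.4], [218.0, 189.4], [245.0, 189.5], [251.0, 189.4], [257.0, 189.3], [263.0, 189.3], [269.0, 189.3]]
[ 0.621925   -0.06864843  0.00356715 -0.16415731  0.01022554] [-0.33 -0.24  0.17  0.29 -0.14  0.22 -0.   -0.15 -0.19 -0.01 -0.12 -0.15
 -0.16 -0.03 -0.09 -0.1   0.02 -0.2  -0.11  0.12  0.09  0.06  0.04  0.02
 -0.1  -0.08 -0.07 -0.09 -0.11 -0.13  0.61 -0.24]
pad [ 0.5936 -0.0619  0.1296] [277. 403.] [395.  93.]
hinge [0.6435 0.0616 0.1456] [ 95. 326.] [617. 103.]
gtop [ 0.6223 -0.0667  0.1456] [285. 358.] [392. 105.]
free [ 0.6007 -0.1969  0.1456] [479. 391.] [164. 106.]
```

Emit:
{"fn": "step_arm", "kwargs": {"targets": [[-0.31,0.1,0.14,0,0.02],[-0.31,0.2,0.28,0,0.045],[-0.31,0.3,0.42,0,0.07],[-0.31,0.4,0.56,0,0.09],[-0.31,0.5,0.7,0,0.11],[-0.31,0.58,0.82,0,0.13],[-0.31,0.66,0.93,0,0.145],[-0.31,0.7,0.99,0,0.153],[-0.31,0.7,0.99,0,0.153]]}}

```text
time_s: 1.0
position: [0.4441, -0.3144, 0.2302]
tcp_rot: [[0.599, 0.801, -0.001], [0.801, -0.599, 0.001], [0.001, -0.001, -1.0]]
force: [-0.5, -0.7, 0.1]
opening: 0.362
grasp_force: 0.0
```

Emit:
{"fn": "step_arm", "kwargs": {"targets": [[-0.31,0.1,0.14,0,0.02],[-0.31,0.2,0.28,0,0.045],[-0.31,0.3,0.42,0,0.07],[-0.31,0.4,0.56,0,0.09],[-0.31,0.5,0.7,0,0.11],[-0.31,0.6,0.82,0,0.13],[-0.31,0.67,0.93,0,0.145],[-0.31,0.717,0.999,0,0.1535],[-0.31,0.717,0.999,0,0.1535],[-0.31,0.717,0.999,0,0.1535]]}}

```text
time_s: 2.0
position: [0.6222, -0.0681, 0.23]
tcp_rot: [[0.164, 0.986, -0.001], [0.986, -0.164, -0.001], [-0.001, -0.001, -1.0]]
force: [-0.6, -0.3, -1.3]
opening: 0.342
grasp_force: 0.0
```

Emit:
{"fn": "step_arm", "kwargs": {"targets": [[-0.31,0,0.005,-0.06,0],[-0.31,0,0.005,-0.14,0],[-0.31,0,0.005,-0.2,0],[-0.31,0,0.005,-0.24,0],[-0.31,0,0.005,-0.26,0],[-0.31,0,0.005,-0.26,0],[-0.31,0,0.005,-0.26,0]]}}

```text
time_s: 2.7
position: [0.623, -0.0665, 0.1661]
tcp_rot: [[0.164, 0.986, 0.001], [0.986, -0.164, -0.0], [-0.0, 0.001, -1.0]]
force: [-0.0, -0.6, 0.2]
opening: 0.343
grasp_force: 0.0
```

```bash
python3 - <<'E'
from rig import *
import cv2,numpy as np
a=capture("top")["color"][150:216,215:335]; b=capture("scene")["color"][140:240,165:305]
a=cv2.convertScaleAbs(cv2.resize(a,(600,330),interpolation=cv2.INTER_CUBIC),alpha=1.8)
b=cv2.resize(b,(378,270),interpolation=cv2.INTER_CUBIC)
b=np.pad(b,((0,0),(0,222),(0,0)));cv2.imwrite("pics/m1.png",np.vstack([a,b])[:,:,::-1]);print(read_state()["position"])
E
```

```text
[ 0.6231801  -0.06621605  0.16643052]
```

View pics/m1.png

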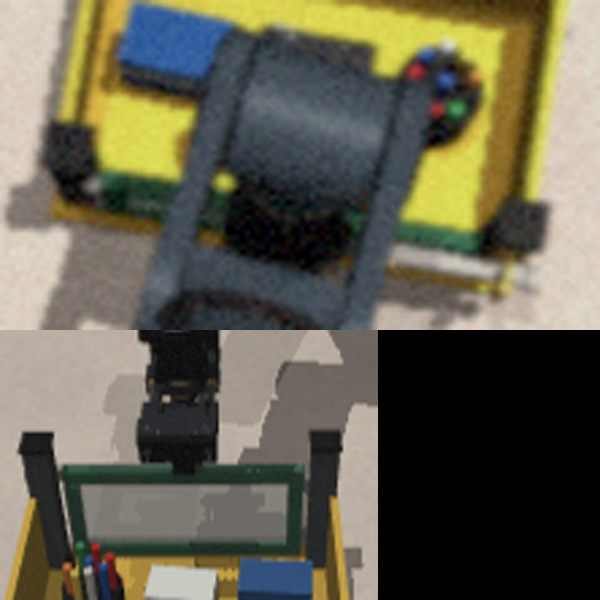

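The gripper is over the gate's middle, and the inner finger is at (184,468) in the lower panel, right at the rail. I'll descend slowly and watch the force.

Emit:
{"fn": "step_arm", "kwargs": {"targets": [[-0.31,-0.003,0,-0.016,0],[-0.31,-0.003,0,-0.032,0],[-0.31,-0.003,0,-0.048,0],[-0.31,-0.003,0,-0.06,0],[-0.31,-0.003,0,-0.06,0]]}}

```text
time_s: 3.3
position: [0.6214, -0.0657, 0.1498]
tcp_rot: [[0.163, 0.987, -0.001], [0.987, -0.163, 0.0], [0.0, -0.001, -1.0]]
force: [0.1, 0.4, -1.0]
opening: 0.346
grasp_force: 0.0
```

Emit:
{"fn": "step_arm", "kwargs": {"targets": [[-0.31,0,0,-0.008,0],[-0.31,0,0,-0.016,0],[-0.31,0,0,-0.02,0],[-0.31,0,0,-0.02,0]]}}

```text
time_s: 3.7
position: [0.6218, -0.0659, 0.1454]
tcp_rot: [[0.163, 0.987, -0.0], [0.987, -0.163, 0.0], [0.0, -0.0, -1.0]]
force: [-0.1, 0.3, 0.5]
opening: 0.343
grasp_force: 0.0
```

Emit:
{"fn": "step_arm", "kwargs": {"targets": [[-0.31,0,0,-0.006,0],[-0.31,0,0,-0.012,0],[-0.31,0,0,-0.016,0],[-0.31,0,0,-0.016,0]]}}

```text
time_s: 4.1
position: [0.6219, -0.0659, 0.1415]
tcp_rot: [[0.163, 0.987, -0.0], [0.987, -0.163, 0.0], [0.0, -0.0, -1.0]]
force: [-0.1, -0.5, 0.6]
opening: 0.347
grasp_force: 0.5
```

Emit:
{"fn": "step_arm", "kwargs": {"targets": [[-0.31,0,0,-0.006,0],[-0.31,0,0,-0.012,0],[-0.31,0,0,-0.018,0],[-0.31,0,0,-0.024,0],[-0.31,0,0,-0.024,0],[-0.31,0,0,-0.024,0]]}}

```text
time_s: 4.7
position: [0.6219, -0.0659, 0.1355]
tcp_rot: [[0.163, 0.987, -0.0], [0.987, -0.163, 0.0], [0.0, -0.0, -1.0]]
force: [0.4, 1.2, 1.5]
opening: 0.345
grasp_force: 0.5
```

Emit:
{"fn": "step_arm", "kwargs": {"targets": [[-0.31,0,0,-0.004,0],[-0.31,0,0,-0.008,0],[-0.31,0,0,-0.012,0],[-0.31,0,0,-0.012,0],[-0.31,0,0,-0.012,0]]}}

```text
time_s: 5.2
position: [0.6219, -0.066, 0.1325]
tcp_rot: [[0.163, 0.987, -0.0], [0.987, -0.163, -0.0], [-0.0, -0.0, -1.0]]
force: [0.2, -0.3, 0.4]
opening: 0.349
grasp_force: 0.5
```

Contact is near 0.137. I'll continue in 2 mm steps.

Emit:
{"fn": "step_arm", "kwargs": {"targets": [[-0.31,0,0,-0.004,0],[-0.31,0,0,-0.008,0],[-0.31,0,0,-0.008,0]]}}

```text
time_s: 5.5
position: [0.6219, -0.0661, 0.1304]
tcp_rot: [[0.163, 0.987, -0.0], [0.987, -0.163, -0.0], [-0.0, -0.0, -1.0]]
force: [-0.4, -0.5, 1.2]
opening: 0.347
grasp_force: 0.5
```

```bash
cat > st.py <<'E'
from rig import *
import numpy as np
s=read_state();print(s["time_s"],s["position"].round(4),s["force"].round(2),s["moment"].round(3),s["grasp_force"])
E
python3 st.py
```

```text
5.5 [ 0.6219 -0.0661  0.1304] [-0.44 -0.51  1.17] [-0.156 -0.04  -0.   ] 0.5094209185335785
```

Emit:
{"fn": "step_arm", "kwargs": {"targets": [[-0.31,0,0,-0.003,0],[-0.31,0,0,-0.006,0],[-0.31,0,0,-0.006,0]]}}

```text
time_s: 5.8
position: [0.6219, -0.0661, 0.1294]
tcp_rot: [[0.163, 0.987, 0.0], [0.987, -0.163, -0.0], [-0.0, 0.0, -1.0]]
force: [-0.7, -0.5, 3.0]
opening: 0.344
grasp_force: 1.6
```

Emit:
{"fn": "step_arm", "kwargs": {"targets": [[-0.31,0,0,-0.003,0],[-0.31,0,0,-0.003,0],[-0.31,0,0,-0.003,0]]}}

```text
time_s: 6.1
position: [0.622, -0.0662, 0.1291]
tcp_rot: [[0.163, 0.987, 0.0], [0.987, -0.163, -0.001], [-0.001, 0.0, -1.0]]
force: [-1.6, -1.7, 6.3]
opening: 0.347
grasp_force: 2.9
```

```bash
python3 st.py; python3 - <<'E'
from rig import *
import cv2,numpy as np
c=capture("top")["color"][185:216,255:335];d=np.load("top0.npz")["color"][185:216,255:335]
f=lambda a:cv2.convertScaleAbs(cv2.resize(a,None,fx=7,fy=7,interpolation=cv2.INTER_CUBIC),alpha=2)
cv2.imwrite("pics/m2.png",np.vstack([f(d),f(c)])[:,:,::-1])
E
```

```text
6.1 [ 0.622  -0.0662  0.1291] [-1.56 -1.69  6.34] [-0.267  0.309 -0.008] 2.918878024305923
```

View pics/m2.png

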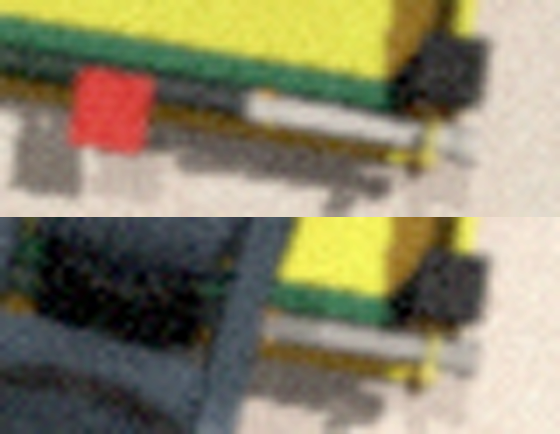

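The steel bar's tip at (460,148) has shifted up to (462,136 in the lower half), so the bar is up. The force is rising stiffly, so this is the felt stop. Next I'll work out the arc about the hinge.

```bash
cat > arc.py <<'E'
import numpy as np
H=np.array([.6435,.0616]);v0=np.array([.622,-.0662])-H;yaw=-.164
def P(th,off):
    a=-np.radians(th);R=np.array([[np.cos(a),-np.sin(a)],[np.sin(a),np.cos(a)]])
    n=-np.array([np.cos(yaw),np.sin(yaw)]);return H+R@(v0+off*n)
def rows(seq,base):
    b=P(*base)
    for th,off in seq:
        d=(P(th,off)-b)/.25;print([round(float(x),4) for x in d],round(-(th-base[0])/180,4))
E
python3 -c "
from arc import *
rows([(0,.003),(0,.006),(0,.009)]+[(t,.009) for t in (1,2,3,4)],(0,0))
for b in (4,20,36,52,68,84):
  print(b);rows([(t,.009) for t in range(b+2,b+17,2)],(b,.009))"
```

```text
[-0.0118, 0.002] 0.0
[-0.0237, 0.0039] 0.0
[-0.0355, 0.0059] 0.0
[-0.0443, 0.0081] -0.0056
[-0.0531, 0.0104] -0.0111
[-0.0618, 0.0129] -0.0167
[-0.0705, 0.0156] -0.0222
4
[-0.0172, 0.0058] -0.0111
[-0.0342, 0.0121] -0.0222
[-0.0509, 0.0191] -0.0333
[-0.0675, 0.0266] -0.0444
[-0.0837, 0.0347] -0.0556
[-0.0996, 0.0434] -0.0667
[-0.1153, 0.0526] -0.0778
[-0.1305, 0.0623] -0.0889
20
[-0.0149, 0.0103] -0.0111
[-0.0295, 0.0211] -0.0222
[-0.0437, 0.0324] -0.0333
[-0.0575, 0.0442] -0.0444
[-0.0709, 0.0564] -0.0556
[-0.0838, 0.0691] -0.0667
[-0.0963, 0.0823] -0.0778
[-0.1083, 0.0959] -0.0889
36
[-0.0115, 0.014] -0.0111
[-0.0226, 0.0284] -0.0222
[-0.0331, 0.0432] -0.0333
[-0.0431, 0.0583] -0.0444
[-0.0526, 0.0738] -0.0556
[-0.0615, 0.0896] -0.0667
[-0.0699, 0.1057] -0.0778
[-0.0777, 0.122] -0.0889
52
[-0.0072, 0.0166] -0.0111
[-0.0139, 0.0335] -0.0222
[-0.0199, 0.0506] -0.0333
[-0.0254, 0.0679] -0.0444
[-0.0302, 0.0854] -0.0556
[-0.0344, 0.1031] -0.0667
[-0.038, 0.1208] -0.0778
[-0.041, 0.1387] -0.0889
68
[-0.0024, 0.018] -0.0111
[-0.0041, 0.036] -0.0222
[-0.0052, 0.0542] -0.0333
[-0.0057, 0.0723] -0.0444
[-0.0055, 0.0904] -0.0556
[-0.0047, 0.1086] -0.0667
[-0.0033, 0.1266] -0.0778
[-0.0012, 0.1447] -0.0889
84
[0.0027, 0.0179] -0.0111
[0.006, 0.0358] -0.0222
[0.0099, 0.0535] -0.0333
[0.0145, 0.071] -0.0444
[0.0196, 0.0884] -0.0556
[0.0254, 0.1056] -0.0667
[0.0318, 0.1226] -0.0778
[0.0387, 0.1394] -0.0889
```

Emit:
{"fn": "step_arm", "kwargs": {"targets": [[-0.31,-0.006,0.001,0,0],[-0.31,-0.012,0.002,0,0],[-0.31,-0.018,0.003,0,0],[-0.31,-0.024,0.004,0,0],[-0.31,-0.024,0.004,0,0]]}}

```text
time_s: 6.65
position: [0.6174, -0.0651, 0.1291]
tcp_rot: [[0.164, 0.987, 0.004], [0.987, -0.163, -0.001], [0.0, 0.004, -1.0]]
force: [3.8, 0.2, 6.6]
opening: 0.348
grasp_force: 2.7
```

Emit:
{"fn": "step_arm", "kwargs": {"targets": [[-0.31,-0.006,0.001,0,0],[-0.31,-0.012,0.002,0,0],[-0.31,-0.012,0.002,0,0]]}}

```text
time_s: 6.95
position: [0.6154, -0.0647, 0.1291]
tcp_rot: [[0.164, 0.986, 0.006], [0.986, -0.164, -0.001], [0.0, 0.006, -1.0]]
force: [6.1, -0.8, 3.9]
opening: 0.346
grasp_force: 4.5
```

```bash
python3 st.py; python3 - <<'E'
from rig import *
from h import *
t=capture("top");s=capture("scene")
a=list(range(296,306,2));print((green(t,a,180,204)-green(T,a,180,204))[:,1].round(2))
a=list(range(194,212,3));print((green(s,a,182,200)-green(S,a,182,200))[:,1].round(2))
c=t["color"][185:216,285:335];d=T["color"][185:216,285:335]
f=lambda a:cv2.convertScaleAbs(cv2.resize(a,None,fx=9,fy=9,interpolation=cv2.INTER_CUBIC),alpha=2)
cv2.imwrite("pics/m3.png",np.vstack([f(d),f(c)])[:,:,::-1])
E
```

```text
6.95 [ 0.6154 -0.0647  0.1291] [ 6.15 -0.78  3.86] [-0.051 -0.921  0.011] 4.480066408464154
[0.73 1.02 0.25 0.36 0.46]
[-0.27 -0.41 -0.32 -0.4  -0.18 -0.09]
```

View pics/m3.png

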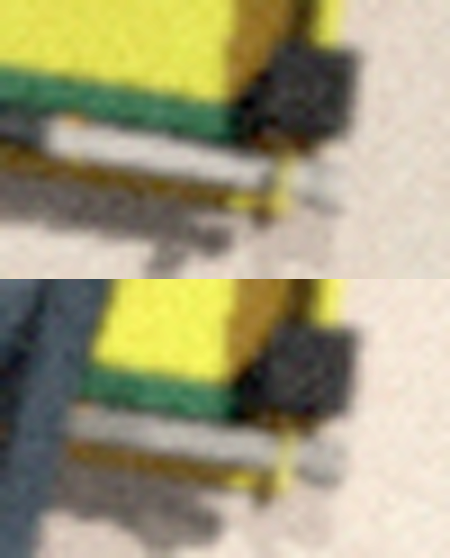

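Emit:
{"fn": "step_arm", "kwargs": {"targets": [[-0.31,-0.004,0.001,0,0],[-0.31,-0.008,0.001,0,0],[-0.31,-0.008,0.001,0,0]]}}

```text
time_s: 7.35
position: [0.6147, -0.0646, 0.1291]
tcp_rot: [[0.165, 0.986, 0.009], [0.986, -0.165, -0.001], [0.001, 0.009, -1.0]]
force: [9.2, -0.1, 2.3]
opening: 0.347
grasp_force: 6.6
```

```bash
cat > gm.py <<'E'
from rig import *
from h import *
a=list(range(293,308));b=list(range(192,224,2))+list(range(246,272,2))
g=np.median([(green(capture("top"),a,180,204)-green(T,a,180,204))[:,1] for _ in range(4)],0)
s=np.mean([(green(capture("scene"),b,182,200)-green(S,b,182,200))[:,1] for _ in range(4)],0)
print("top",g.mean().round(2),"scene free->hinge",s[:16].reshape(4,4).mean(1).round(2),s[16:].round(2))
E
python3 gm.py; python3 st.py
```

```text
top 0.53 scene free->hinge [-0.44 -0.42 -0.17 -0.72] [ 0.14 -0.   -0.06 -0.09 -0.05  0.06  0.14  0.15  0.11  0.19 -0.02 -0.02
  0.19]
7.75 [ 0.6147 -0.0646  0.1292] [ 7.86 -0.28  3.31] [-0.047 -1.228 -0.15 ] 6.479893156065373
```

Emit:
{"fn": "step_arm", "kwargs": {"targets": [[-0.31,0.01,-0.002,0,0],[-0.31,0.02,-0.003,0,0],[-0.31,0.028,-0.004,0,0],[-0.31,0.028,-0.004,0,0]]}}

```text
time_s: 8.15
position: [0.6153, -0.0644, 0.1285]
tcp_rot: [[0.163, 0.987, -0.006], [0.987, -0.163, 0.001], [0.0, -0.006, -1.0]]
force: [-2.2, 0.8, 10.6]
opening: 0.343
grasp_force: 5.0
```

Emit:
{"fn": "step_arm", "kwargs": {"targets": [[-0.31,0,0,-0.002,0],[-0.31,0,0,-0.002,0],[-0.31,0,0,-0.002,0]]}}

```text
time_s: 8.45
position: [0.6153, -0.0644, 0.1284]
tcp_rot: [[0.163, 0.987, -0.006], [0.987, -0.163, 0.001], [0.0, -0.006, -1.0]]
force: [-2.9, 0.2, 11.5]
opening: 0.342
grasp_force: 5.7
```

Emit:
{"fn": "step_arm", "kwargs": {"targets": [[-0.31,0,0,0.003,0],[-0.31,0,0,0.006,0],[-0.31,0,0,0.006,0],[-0.31,0,0,0.006,0]]}}

```text
time_s: 8.85
position: [0.6152, -0.0643, 0.1289]
tcp_rot: [[0.163, 0.987, -0.006], [0.987, -0.163, 0.002], [0.001, -0.006, -1.0]]
force: [-1.4, 0.4, 6.6]
opening: 0.345
grasp_force: 3.1
```

```bash
python3 gm.py; python3 st.py
```

```text
9.2 [ 0.6152 -0.0643  0.1288] [-2.03  0.46  5.32] [-0.003  0.419  0.012] 3.1555920483216937Traceback (most recent call last):
  File "gm.py", line 5, in <module>
    s=np.mean([(green(capture("scene"),b,182,200)-green(S,b,182,200))[:,1] for _ in range(4)],0)
                ~~~~~^^^^^^^^^^^^^^^^^^^^^^^^^^^^
  File "h.py", line 16, in green
    j=next(j for j in range(k,0,-1) if g[j-1]<h);out.append((u,r0+j-1+(h-g[j-1])/(g[j]-g[j-1])))
StopIteration
```

Emit:
{"fn": "step_arm", "kwargs": {"targets": [[-0.31,0,0,0.002,0],[-0.31,0,0,0.003,0],[-0.31,-0.004,0.001,0.003,0],[-0.31,-0.008,0.001,0.003,0],[-0.31,-0.012,0.002,0.003,0],[-0.31,-0.016,0.003,0.003,0],[-0.31,-0.02,0.003,0.003,0],[-0.31,-0.02,0.003,0.003,0]]}}

```text
time_s: 10.0
position: [0.6131, -0.0642, 0.13]
tcp_rot: [[0.164, 0.987, 0.001], [0.987, -0.164, 0.0], [0.0, 0.0, -1.0]]
force: [1.8, 2.0, 0.1]
opening: 0.344
grasp_force: 1.3
```

Emit:
{"fn": "step_arm", "kwargs": {"targets": [[-0.31,-0.004,0.001,-0.001,0],[-0.31,-0.008,0.001,-0.001,0],[-0.31,-0.012,0.002,-0.001,0],[-0.31,-0.012,0.002,-0.001,0]]}}

```text
time_s: 10.4
position: [0.6099, -0.0638, 0.1299]
tcp_rot: [[0.163, 0.987, 0.0], [0.987, -0.163, 0.0], [0.0, 0.0, -1.0]]
force: [2.9, 2.7, 0.4]
opening: 0.347
grasp_force: 1.8
```

```bash
sed -i 's/j=next(j.*if g\[j-1\]<h)/j=next((j for j in range(k,0,-1) if g[j-1]<h),1)/' h.py; sed -i 's/np.mean(\[/np.median([/;s/range(4)/range(3)/g' gm.py; python3 gm.py; python3 st.py
```

```text
top 3.67 scene free->hinge [-2.82 -2.4  -2.04 -2.12] [-0.92 -0.87 -0.99 -0.84 -0.85 -0.69 -0.62 -0.17 -0.12  0.01  0.07  0.13
  0.12]
10.7 [ 0.6099 -0.0638  0.1299] [1.63 2.66 1.56] [ 0.459 -0.281 -0.075] 1.7516793380264062
```

```bash
python3 -c "
from arc import *
o=.0065
rows([(t,o) for t in (3.4,4.4,5.4,6.4,7.4,8.4,9.4,10.4)],(2.6,o))
rows([(t,o) for t in range(12,41,3)],(10.4,o))
rows([(t,o) for t in range(42,70,3)],(39,o))
rows([(t,o) for t in list(range(69,87,3))+[86,88,89,90]],(66,o))
"
```

```text
[-0.007, 0.0019] -0.0044
[-0.0157, 0.0045] -0.01
[-0.0243, 0.0072] -0.0156
[-0.0329, 0.01] -0.0211
[-0.0415, 0.013] -0.0267
[-0.05, 0.0162] -0.0322
[-0.0584, 0.0195] -0.0378
[-0.0668, 0.0229] -0.0433
[-0.0133, 0.0058] -0.0089
[-0.0377, 0.0177] -0.0256
[-0.0615, 0.0308] -0.0422
[-0.0846, 0.0452] -0.0589
[-0.1069, 0.0608] -0.0756
[-0.1283, 0.0775] -0.0922
[-0.1488, 0.0953] -0.1089
[-0.1684, 0.1141] -0.1256
[-0.187, 0.134] -0.1422
[-0.2045, 0.1548] -0.1589
[-0.0164, 0.0217] -0.0167
[-0.0316, 0.0442] -0.0333
[-0.0456, 0.0675] -0.05
[-0.0584, 0.0914] -0.0667
[-0.07, 0.1161] -0.0833
[-0.0802, 0.1412] -0.1
[-0.0891, 0.1669] -0.1167
[-0.0966, 0.193] -0.1333
[-0.1027, 0.2195] -0.15
[-0.1075, 0.2463] -0.1667
[-0.0048, 0.0268] -0.0167
[-0.0081, 0.0537] -0.0333
[-0.01, 0.0808] -0.05
[-0.0106, 0.108] -0.0667
[-0.0096, 0.1352] -0.0833
[-0.0073, 0.1622] -0.1
[-0.005, 0.1802] -0.1111
[-0.002, 0.1981] -0.1222
[-0.0003, 0.207] -0.1278
[0.0016, 0.2158] -0.1333
```

Emit:
{"fn": "step_arm", "kwargs": {"targets": [[-0.31,-0.007,0.002,0,-0.006],[-0.31,-0.0155,0.0045,0,-0.013],[-0.31,-0.024,0.007,0,-0.02],[-0.31,-0.033,0.01,0,-0.028],[-0.31,-0.0415,0.013,0,-0.036],[-0.31,-0.05,0.016,0,-0.044],[-0.31,-0.0585,0.0195,0,-0.051],[-0.31,-0.067,0.023,0,-0.058],[-0.31,-0.067,0.023,0,-0.058]]}}

```text
time_s: 11.6
position: [0.5921, -0.058, 0.1296]
tcp_rot: [[0.34, 0.94, -0.002], [0.94, -0.34, 0.0], [-0.0, -0.002, -1.0]]
force: [-0.8, -0.5, 1.3]
opening: 0.348
grasp_force: 0.6
```

```bash
python3 st.py
```

```text
11.6 [ 0.5921 -0.058   0.1296] [-0.75 -0.48  1.27] [-0.022  0.06   0.021] 0.5842566699720919
```

Emit:
{"fn": "step_arm", "kwargs": {"targets": [[-0.31,-0.0133,0.0058,0,-0.0089],[-0.31,-0.0255,0.0117,0,-0.017],[-0.31,-0.0377,0.0177,0,-0.0256],[-0.31,-0.0497,0.024,0,-0.034],[-0.31,-0.0615,0.0308,0,-0.0422],[-0.31,-0.073,0.038,0,-0.0505],[-0.31,-0.0846,0.0452,0,-0.0589],[-0.31,-0.0958,0.053,0,-0.067],[-0.31,-0.1069,0.0608,0,-0.0756],[-0.31,-0.1177,0.069,0,-0.084],[-0.31,-0.1283,0.0775,0,-0.0922],[-0.31,-0.1386,0.0863,0,-0.1005],[-0.31,-0.1488,0.0953,0,-0.1089],[-0.31,-0.1587,0.1046,0,-0.117],[-0.31,-0.1684,0.1141,0,-0.1256],[-0.31,-0.1778,0.124,0,-0.134],[-0.31,-0.187,0.134,0,-0.1422],[-0.31,-0.196,0.1444,0,-0.1505],[-0.31,-0.2045,0.1548,0,-0.1589],[-0.31,-0.2045,0.1548,0,-0.1589]]}}

```text
time_s: 13.6
position: [0.5409, -0.0189, 0.1297]
tcp_rot: [[0.749, 0.663, -0.002], [0.663, -0.749, 0.0], [-0.001, -0.002, -1.0]]
force: [1.0, 0.5, 1.6]
opening: 0.348
grasp_force: 0.7
```

```bash
python3 st.py; python3 - <<'E'
from rig import *
import cv2,numpy as np
a=capture("top")["color"][150:246,215:335]; b=capture("scene")["color"][120:240,165:315]
a=cv2.convertScaleAbs(cv2.resize(a,(400,320),interpolation=cv2.INTER_CUBIC),alpha=1.8)
b=cv2.resize(b,(400,320),interpolation=cv2.INTER_CUBIC)
cv2.imwrite("pics/m4.png",np.hstack([a,b])[:,:,::-1])
E
python3 -c "
from arc import *
o=.0065
rows([(t,o) for t in range(42,73,3)],(39+1.6,o))
rows([(t,o) for t in range(72,91,3)],(69,o))"
```

```text
13.6 [ 0.5409 -0.0189  0.1297] [1.02 0.48 1.56] [ 0.177 -0.088  0.016] 0.6637897150358185
[-0.0075, 0.0102] -0.0078
[-0.0227, 0.0327] -0.0244
[-0.0368, 0.056] -0.0411
[-0.0496, 0.08] -0.0578
[-0.0611, 0.1046] -0.0744
[-0.0713, 0.1298] -0.0911
[-0.0802, 0.1555] -0.1078
[-0.0877, 0.1816] -0.1244
[-0.0939, 0.2081] -0.1411
[-0.0986, 0.2348] -0.1578
[-0.102, 0.2618] -0.1744
[-0.0033, 0.027] -0.0167
[-0.0053, 0.0541] -0.0333
[-0.0058, 0.0813] -0.05
[-0.0049, 0.1084] -0.0667
[-0.0026, 0.1355] -0.0833
[0.0012, 0.1624] -0.1
[0.0063, 0.1891] -0.1167
```

View pics/m4.png

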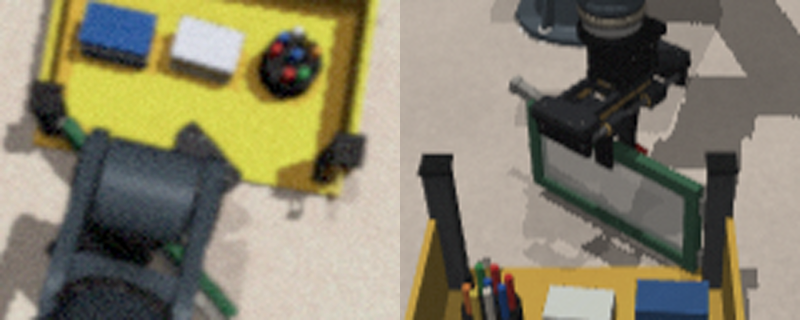

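The gate stands about 40° open: the right panel shows its far end and the raised bar tip near (520,88), with the inner finger behind the rail. I'll continue the arc.

Emit:
{"fn": "step_arm", "kwargs": {"targets": [[-0.31,-0.0083,0.0107,0,-0.0083],[-0.31,-0.0164,0.0217,0,-0.0167],[-0.31,-0.024,0.033,0,-0.025],[-0.31,-0.0316,0.0442,0,-0.0333],[-0.31,-0.0387,0.0558,0,-0.0417],[-0.31,-0.0456,0.0675,0,-0.05],[-0.31,-0.0521,0.0794,0,-0.0583],[-0.31,-0.0584,0.0914,0,-0.0667],[-0.31,-0.0643,0.1037,0,-0.075],[-0.31,-0.07,0.1161,0,-0.0833],[-0.31,-0.0752,0.1286,0,-0.0917],[-0.31,-0.0802,0.1412,0,-0.1],[-0.31,-0.0848,0.154,0,-0.1083],[-0.31,-0.0891,0.1669,0,-0.1167],[-0.31,-0.093,0.18,0,-0.125],[-0.31,-0.0966,0.193,0,-0.1333],[-0.31,-0.0998,0.2063,0,-0.1417],[-0.31,-0.1027,0.2195,0,-0.15],[-0.31,-0.1075,0.2463,0,-0.1667],[-0.31,-0.1075,0.2463,0,-0.1667]]}}

```text
time_s: 15.7
position: [0.5144, 0.0425, 0.1296]
tcp_rot: [[0.98, 0.201, -0.002], [0.201, -0.98, 0.0], [-0.002, -0.001, -1.0]]
force: [0.6, 1.4, 1.5]
opening: 0.346
grasp_force: 0.6
```

Emit:
{"fn": "step_arm", "kwargs": {"targets": [[-0.31,-0.0018,0.0135,0,-0.0083],[-0.31,-0.0033,0.027,0,-0.0167],[-0.31,-0.0045,0.0405,0,-0.025],[-0.31,-0.0053,0.0541,0,-0.0333],[-0.31,-0.0057,0.0677,0,-0.0417],[-0.31,-0.0058,0.0813,0,-0.05],[-0.31,-0.0055,0.095,0,-0.0583],[-0.31,-0.0049,0.1084,0,-0.0667],[-0.31,-0.0039,0.122,0,-0.075],[-0.31,-0.0026,0.1355,0,-0.0833],[-0.31,-0.0018,0.1425,0,-0.088],[-0.31,-0.0018,0.1425,0,-0.088]]}}

```text
time_s: 16.9
position: [0.5142, 0.0777, 0.1296]
tcp_rot: [[0.997, -0.074, -0.001], [-0.074, -0.997, 0.0], [-0.001, 0.0, -1.0]]
force: [0.8, 0.1, 0.5]
opening: 0.344
grasp_force: 0.5
```

```bash
python3 st.py; python3 - <<'E'
from rig import *
import cv2,numpy as np
t=capture("top")["color"][150:270,205:335]; b=capture("scene")["color"][90:210,195:315]
a=cv2.convertScaleAbs(cv2.resize(t,None,fx=3.2,fy=3.2,interpolation=cv2.INTER_CUBIC),alpha=1.8)
b=cv2.resize(b,(384,384),interpolation=cv2.INTER_CUBIC)
cv2.imwrite("pics/m5.png",np.hstack([a,b])[:,:,::-1])
E
```

```text
16.9 [0.5142 0.0777 0.1296] [0.8  0.07 0.48] [0.066 0.06  0.027] 0.5481543549103662
```

View pics/m5.png

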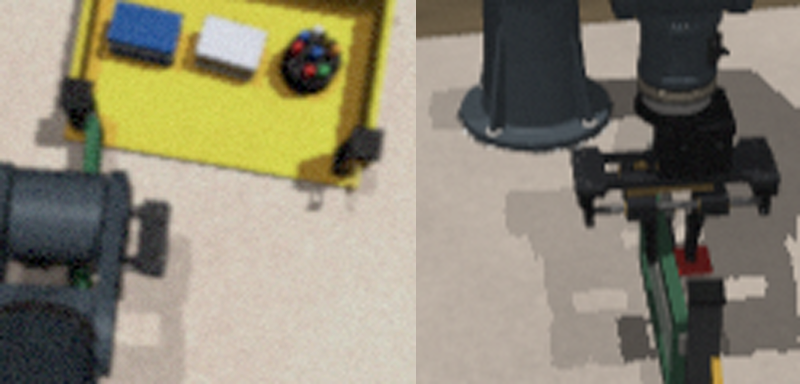

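```bash
cat > ga.py <<'E'
from rig import *
from h import *
def ray(c,uv,z):
    d=c["pose"][:3,:3]@np.linalg.inv(c["mtx"])@np.array([uv[0],uv[1],1]);o=c["pose"][:3,3];return (o+d*(z-o[2])/d[2])[:2]
H=np.array([.6435,.0616])
def run(save=None):
    t=capture("top");i=t["color"].astype(int);m=(i[:,:,1]>1.35*i[:,:,0])&(i[:,:,1]>1.1*i[:,:,2])&(i[:,:,1]>25)
    pts=[]
    for v in range(190,285):
        u=np.nonzero(m[v,215:252])[0]+215
        if len(u)>=3: pts.append([v,u.min(),u.max(),len(u)])
    pts=np.array(pts);print(pts[:,0].min(),pts[:,0].max(),len(pts),pts[::6].tolist())
    W_=np.array([ray(t,((a+b)/2,v),.1456) for v,a,b,n in pts])
    p=np.polyfit(W_[:,0],W_[:,1],1);r=W_[:,1]-np.polyval(p,W_[:,0]);k=abs(r)<.004;p=np.polyfit(W_[k,0],W_[k,1],1)
    print("line dir deg",np.degrees(np.arctan(p[0])),"want",np.degrees(-.164),"y at hinge",np.polyval(p,H[0]),k.sum())
    if save: cv2.imwrite(save,cv2.convertScaleAbs(cv2.resize(t["color"][150:290,205:335],None,fx=4,fy=4,interpolation=cv2.INTER_CUBIC),alpha=1.8)[:,:,::-1])
if __name__=="__main__":run()
E
python3 ga.py
```

```text
190 239 16 [[190, 231, 235, 5], [196, 232, 235, 4], [202, 231, 235, 5]]
line dir deg -3.521545854091605 want -9.396507840145501 y at hinge 0.060954210757245934 16
```

```bash
python3 -c "
from arc import *
rows([(t,.0065) for t in (86,87.2,88.4,89.6,90.6)],(84.84,.0065))"
```

```text
[0.0014, 0.0104] -0.0064
[0.0031, 0.0211] -0.0131
[0.0051, 0.0318] -0.0198
[0.0072, 0.0425] -0.0264
[0.0092, 0.0513] -0.032
```

Emit:
{"fn": "step_arm", "kwargs": {"targets": [[-0.31,0.0014,0.0104,0,-0.0064],[-0.31,0.0031,0.0211,0,-0.0131],[-0.31,0.0051,0.0318,0,-0.0198],[-0.31,0.0072,0.0425,0,-0.0264],[-0.31,0.0092,0.0513,0,-0.032],[-0.31,0.0092,0.0513,0,-0.032],[-0.31,0.0092,0.0513,0,-0.032]]}}

```text
time_s: 17.75
position: [0.5173, 0.0909, 0.1299]
tcp_rot: [[0.985, -0.174, 0.001], [-0.174, -0.985, 0.0], [0.001, -0.001, -1.0]]
force: [-0.9, 0.7, 0.5]
opening: 0.347
grasp_force: 0.5
```

```bash
python3 st.py; python3 ga.py;python3 ga.py
```

```text
17.75 [0.5173 0.0909 0.1299] [-0.87  0.74  0.47] [ 0.208  0.058 -0.017] 0.5340452614473179
190 238 14 [[190, 231, 235, 5], [196, 231, 234, 4], [202, 230, 232, 3]]
line dir deg -9.758214665682143 want -9.396507840145501 y at hinge 0.060429609118013344 14
190 202 13 [[190, 231, 235, 5], [196, 231, 234, 4], [202, 230, 233, 4]]
line dir deg -8.181483005572051 want -9.396507840145501 y at hinge 0.061024388944849836 13
```

Emit:
{"fn": "step_arm", "kwargs": {"targets": [[-0.31,0,0,0.006,0],[-0.31,0,0,0.012,0],[-0.31,0,0,0.018,0],[-0.31,0,0,0.024,0],[-0.31,0,0,0.03,0],[-0.31,0,0,0.036,0],[-0.31,0,0,0.042,0],[-0.31,0,0,0.048,0],[-0.31,0,0,0.054,0],[-0.31,0,-0.01,0.06,0],[-0.31,0,-0.024,0.06,0],[-0.31,0,-0.024,0.08,0],[-0.31,0,-0.024,0.12,0],[-0.31,0,-0.024,0.18,0],[-0.31,0,-0.024,0.26,0],[-0.31,0,-0.024,0.36,0],[-0.31,0,-0.024,0.46,0],[-0.31,0,-0.024,0.5,0],[-0.31,0,-0.024,0.5,0]]}}

```text
time_s: 19.75
position: [0.518, 0.0846, 0.2567]
tcp_rot: [[0.985, -0.174, 0.004], [-0.174, -0.985, -0.0], [0.004, -0.001, -1.0]]
force: [-0.0, -0.1, 0.1]
opening: 0.345
grasp_force: 0.0
```

Emit:
{"fn": "step_arm", "kwargs": {"targets": [[-0.31,0,-0.15,0,0],[-0.31,0,-0.3,0,0],[-0.31,0,-0.5,0,0],[-0.31,0,-0.7,0,0],[-0.31,0,-0.85,0,0],[-0.31,0,-0.95,0,0],[-0.31,0,-1,0,0],[-0.31,0,-1,0,0]]}}

```text
time_s: 20.55
position: [0.5165, -0.1664, 0.2537]
tcp_rot: [[0.984, -0.177, -0.002], [-0.177, -0.984, 0.001], [-0.002, -0.001, -1.0]]
force: [-0.3, 0.7, -0.8]
opening: 0.346
grasp_force: 0.0
```

```bash
python3 st.py; python3 -c "
import ga;ga.run();ga.run('pics/m6.png')"
```

```text
20.55 [ 0.5165 -0.1664  0.2537] [-0.35  0.74 -0.77] [0.057 0.024 0.006] 0.0
190 261 72 [[190, 231, 235, 5], [196, 231, 235, 5], [202, 230, 233, 4], [208, 228, 232, 5], [214, 227, 231, 5], [220, 226, 230, 5], [226, 225, 229, 5], [232, 223, 228, 6], [238, 222, 227, 6], [244, 222, 226, 5], [250, 221, 224, 4], [256, 220, 223, 4]]
line dir deg -9.839599479311016 want -9.396507840145501 y at hinge 0.05991706823089249 72
190 261 72 [[190, 231, 235, 5], [196, 231, 234, 4], [202, 230, 233, 4], [208, 229, 232, 4], [214, 227, 231, 5], [220, 226, 230, 5], [226, 225, 229, 5], [232, 223, 228, 6], [238, 222, 227, 6], [244, 222, 226, 5], [250, 221, 224, 4], [256, 220, 223, 4]]
line dir deg -9.833332054329718 want -9.396507840145501 y at hinge 0.059886103928869255 72
```

View pics/m6.png

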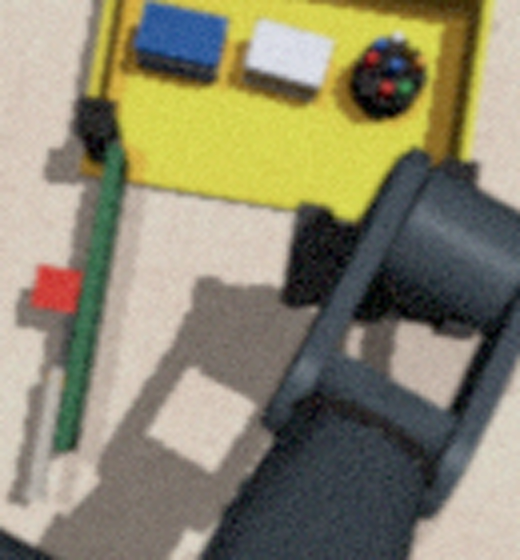

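The gate is square at about 90.4°, running from (110,160) to (65,440). The pad is back up at (57,288), the bar has dropped, the stock is unmoved and the arm is clear.

```bash
python3 -c "
from rig import *
print(hand_in())"
```

```text
the job is handed in; nothing more can be done
None
```

The job is handed in, with no verdict returned: the gate stands open at about 90.4° to the bin front, the bar is dropped, the stock in view is unmoved, and the arm is clear; the first pull dragged on the catch at up to about 11 N before I eased off the lever.

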